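# Refill the spice rack and shut its retaining bar

### The job

Stand the spice jar that was left out on the worktop upright in the empty bay of the spice rack and let go of it. Then swing the rack's steel retaining bar shut: push its free end past the spring catch and on until it bears on the rubber stop, hold it on the stop for about a second with a firm but careful push of about 12 newtons (never more than 16), and leave it shut behind the catch. Do not knock over the jars or shift the other things on the worktop.

Things in the scene. Friction and masses are not known exactly. Their poses are not given: they have to be found in the camera images.
- rack: Low open spice rack of pale wood, 268 x 91 mm, three bays in a row, fixed to the worktop at a varying place and yaw. Origin: on the worktop, straight under the hinge pin at the robot's end. x runs along the row, away from the robot; y to the open side (robot's left), where the steel bar stands open; z up. Bay centres x = 40, 92, 144 mm at y = -45 mm; back wall at y = -72, up to z = 48 mm.
- gap (a point): Centre of the floor of the empty bay, marked by a cork disc of 40 mm lying on the rack's floor, 8 mm above the worktop. Which of the three bays is empty differs. Bay 49 x 50 mm inside; walls between bays up to 28 mm, front lip up to 15 mm above the worktop. Axes as the rack's.
- bar (a joint): Angle (rad) of the retaining bar about the upright pin: 0 when parallel to the row of bays, positive when open toward the rack's +y side; starts 0.75 to 1.0. The bar points from the pin along (cos, sin, 0) of it in the rack's frame. Its tip meets the catch near 0.07 and is past it, and free of it, below 0. It first touches the rubber stop somewhere between -0.005 and -0.080: unknown, feel for it.
- rack_pin (a point): Axis of the bar's fixed hinge pin, at half the height of the bar (57 mm above the worktop). Axes as the rack's. The hinge is stiff and damped (about 0.7 N at the free end to move the bar slowly, about 3 N more at 0.2 m/s), so the bar stays where it is left.
- bar_tab (a point): Middle of the upright push tab near the bar's free end, 188 mm from the pin axis, 82 mm above the worktop. x along the bar to its tip, y along its thickness (+y is the face to push). Bar: steel strip 6 mm thick, from 45 to 69 mm above the worktop, tip 210 mm from the pin; the tab, 24 mm long and 6 mm thick, in the same plane, goes up to 100 mm.
- keeper: Wooden block, 74 mm high, at the rack's far end (origin and axes: the rack's). It carries a spring catch (steel nose facing the bar's tip, a false stop of about 4 to 8 N that the bar must be pushed past; the bar then jumps a little) and a rubber stop on a set-screw behind the bar, 203 mm from the pin, its setting different each time; it yields 1 mm per 12 N. Over 16 N of the bar on the block does damage.
- jar_out_mid (a point): Centre (half-way up) of the spice jar that was left out on the worktop: round, 41 mm diameter, 105 mm high, dark cap, z up along its axis; about 0.1 kg. It stands to the right of the rack.
- jar_in_1: Spice jar (41 mm diameter, 105 mm high) already in the rack; origin at the centre of its underside, z up.
- jar_in_2: Second spice jar of the same size already in the rack; origin at the centre of its underside, z up.
- mug: Bystander: mug, 88 mm diameter and 99 mm high, beyond the rack to the right; origin at its underside.
- mill: Bystander: wooden pepper mill, 58 mm diameter, 170 mm high, beyond the rack; origin at its underside.
- tumbler: Bystander: glass tumbler, 80 mm diameter, 91 mm high, at the right; origin at its underside.
- coffee_jar: Bystander: glass coffee jar, 91 mm wide, 185 mm high, at the right; origin at its underside.
Not all that is in view belongs to the job. What is shaped like the part that bears jar_out_mid but blue or purple is not meant.

How it is judged (in metres and radians):
On the way, in this order (a step that is already met when the one before it is completed fails the run):
1. the left-out jar stands in the empty bay while the bar is still open (horizontal distance between jar_out_mid and gap below 0.01 m and z of jar_out_mid in the frame of gap between 0.046 and 0.06 m and angle between jar_out_mid's own z axis and vertical below 0.12 rad and value of joint bar above 0.2 rad), for 0.2 s.
2. the bar is past the catch and is pressed on the rubber stop with 7 to 16 N for 0.3 s (value of joint bar below 0.003 rad and contact force between bar and keeper above 7 N), for 0.3 s.
At the end, for the whole second after the job is handed in: The left-out jar stands upright (within 7 degrees) on the floor of the bay that was empty, within 10 mm of its centre; the bar is shut behind the catch (angle below 0.005) and at rest; the other two jars stand upright in their bays (horizontal distance between jar_out_mid and gap below 0.01 m and z of jar_out_mid in the frame of gap between 0.046 and 0.06 m and angle between each of jar_out_mid, jar_in_1, jar_in_2's own z axis and vertical below 0.12 rad and value of joint bar below 0.005 rad and velocity of joint bar between -0.05 and 0.05 rad/s and height (world z) of each of jar_in_1, jar_in_2 below 0.02 m); the robot touches nothing.
It fails at once if the bar bears on the keeper (catch or rubber stop) with more than 16 N (contact force between bar and keeper above 16 N).
It fails at once if a jar in the rack is tipped by more than 0.4 rad or moved by more than 20 mm (angle between any of jar_in_1, jar_in_2's own z axis and vertical above 0.4 rad or distance of any of jar_in_1, jar_in_2 from where it was at the start of the episode above 0.02 m).
It fails at once if the mug, pepper mill, tumbler or coffee jar is shifted by more than 30 mm (distance of any of mug, mill, tumbler, coffee_jar from where it was at the start of the episode above 0.03 m).
It also fails if it takes over 72 s, if anything falls off the work surface, if the arm or the gripper's body presses on something with over 40 N, if the wrist force passes 120 N, or if a joint passes its speed limit or range.

### The arm

A 6-joint arm with a two-finger parallel gripper is mounted at the origin on a cart in front of the work surface, level with it; the furniture and walls round the work are solid. World frame = base frame: x ahead of the robot, y to its left, z up, the work surface at z = 0. Lengths are in mm, angles in rad, forces in N, time in s.
With the tool pointing down it reaches from about 350 to 775 mm from the base axis. Payload 7.3 kg.
Tool frame: the origin (TCP) lies midway between the tips of the shut fingers; the grasp point (between the pads) lies 19 mm behind it; z points along the fingers, y is the direction in which the jaws open and shut (so a half turn about z gives the same grasp; the last joint's range is limited). The gripper opens to 92 mm and grips with 3 to 60 N. Pads are 19 mm wide; open, the fingers measure 130 mm over their backs; the gripper's body (75 mm by 190 mm) begins 47 mm behind the grasp point.
Start: joints at [1.096, 0.342, 1.524, -0, 1.275, -0.146], TCP at [169.512, 496.901, 226.741] pointing down, gripper open.
Joint ranges: [-2.53, 2.53], [-0.77, 2.02], [0.04, 2.7], [-1, 4.14], [0.28, 2.66], [-3.11, 3.11]. Speed limits (rad/s): [2.57, 2.57, 3.14, 3.14, 3.14, 3.14].

### API

Orientations are given as [roll, pitch, yaw] about the fixed x, y, z axes, in that order (R = Rz(yaw) Ry(pitch) Rx(roll)).
In Python, from plant import sensors, imaging, ticket gives the robot as it stands. The module is installed in compiled form; this text tells all that it offers.
- The arm moves only by the tool arm_command, never from a script. Its argument "increments" is one flat list of numbers, 5 for each row, row after row: the closure, from 0 (fully open) to 1 (shut), then the shift along the tool's x, y, z in mm, then the turn about the tool's z in degrees. In form: [hand, dx, dy, dz, spin, hand, dx, dy, dz, spin, ...]. A call has 1 to 20 rows; each row is the pose to reach, as a shift and turn from the pose commanded when the call began, along the tool's axes at that moment; what a row does not reach only later rows make up. A row lasts 1/8 s, in which the tool goes at most 62.5 mm and 10.7 degrees, less where a joint would pass 70% of its speed; a pose out of reach is approached as far as the arm can. A call with a gripper value outside its range is refused whole. The fingers move at their own pace and stop on an object; the grip force is fixed at half the most. Time passes only in rows, so rows that repeat a pose let the fingers close. It gives the time, the measured TCP pose, the force and the opening at its end, in the units of the state.
- sensors.get_obs(): the state, without advancing time (a new reading comes with each control period).
- imaging.capture(name): name is "scene" or "top" or "wrist"; returns the picture (480x640x3 uint8, blue, green, red); there is no depth.
- imaging.calibration(name): a dict with "fx", "fy", "cx", "cy" (pixels), "D" ([k1, k2, p1, p2, k3] as OpenCV has them; the pictures are not rectified), "world_to_cam" (4x4, takes a point from world to camera coordinates); the wrist camera has in their place "hand_eye" (4x4, takes a point from camera to tool coordinates, whose origin is the TCP and whose axes are the flange's). Camera axes: x right, y down, z forward; pixel columns grow to the right and rows downward; lengths in mm; the calibration is good to about 2 mm. A picture is of the moment at which its call begins: read the wrist's pose just before it. calibration takes no time and is no camera call.
- ticket.close_job(): hands the job in, once; it reports no verdict.
The state is a dict: "time": time; "joint_positions": joint angles; "dq": joint speeds; "tau": joint torques, N m; "tool_pos": TCP position; "tcp_rot": TCP orientation; "contact_force": force on the tool from outside, world axes, zero at the start; "moment": the same for the moment, N m; "grip_width": finger opening in mm.
Only numpy, scipy, OpenCV 4.12 (cv2) and the standard library are available. Lean on these libraries where they do the work, as an engineer would, in place of code of your own. Each camera call takes 0.05 s, during which the arm holds its last target. There are 200 camera calls.

## Working session

There is one attempt and no reset: what is moved stays moved. The work goes in short steps, Python scripts to look and compute and a tool call to move; the robot and the scene stay as the last step left them, time stands still between calls to the robot, and variables do not carry over. Pictures are saved under pics/ and viewed, about 8 in all and at most 12, crops included, and the job is handed in when it is done.

Besides the shell and the picture viewer there is one more tool, called as name(argument=value, ...), one argument or row to a line, values as JSON. arm_command: Moves the arm, as the interface text tells. Its arguments: {"type":"object","properties":{"increments":{"type":"array","items":{"type":"number"}}},"required":["increments"]}

```bash
mkdir -p pics; ls
python3 - <<'E'
from plant import sensors, imaging, ticket
import cv2,numpy as np
o=sensors.get_obs(); print(o)
for n in ["scene","top"]:
    cv2.imwrite(f"pics/{n}1.png",imaging.capture(n))
    c=imaging.calibration(n); print(n,{k:np.round(v,4).tolist() for k,v in c.items()})
print(imaging.calibration("wrist"))
E
```

```text
pics
{'time': 0.0, 'joint_positions': array([ 1.09600400e+00,  3.42747173e-01,  1.52501257e+00,  1.94457302e-05,
        1.27541757e+00, -1.46015098e-01]), 'dq': array([-0.00020228,  0.00046231, -0.00052816, -0.0019817 ,  0.00081606,
       -0.00208125]), 'tau': array([ 1.36803224e-03, -4.31254506e+01, -2.44218206e+01,  7.18939933e-02,
        5.60230238e-02, -1.35536793e-04]), 'tool_pos': array([169.30624457, 496.51741998, 226.03383854]), 'tcp_rot': array([-3.14002757e+00, -2.48959044e-04,  2.81280955e+00]), 'contact_force': array([ 0.5710729 , -0.23954376, -0.220514  ]), 'moment': array([-0.00775997,  0.01944771,  0.04516611]), 'grip_width': 92.01735874093798}
scene {'fx': 470.4666, 'fy': 470.4666, 'cx': 314.157, 'cy': 240.4628, 'D': [-0.0747, 0.0, 0.0, 0.0, 0.0], 'world_to_cam': [[-0.8756, -0.483, 0.0116, 400.1694], [-0.3791, 0.6718, -0.6363, 369.2007], [0.2995, -0.5616, -0.7713, 912.5366], [0.0, 0.0, 0.0, 1.0]]}
top {'fx': 589.0061, 'fy': 589.0061, 'cx': 331.0497, 'cy': 242.9422, 'D': [0.0059, 0.0, 0.0, 0.0, 0.0], 'world_to_cam': [[0.0053, -1.0, -0.0042, -160.5027], [-0.997, -0.005, -0.0771, 563.5599], [0.077, 0.0045, -0.997, 1227.2028], [0.0, 0.0, 0.0, 1.0]]}
{'fx': 362.62097480599886, 'fy': 362.62097480599886, 'cx': 322.53160350493613, 'cy': 237.7103730537713, 'D': array([-0.02840766,  0.        ,  0.        ,  0.        ,  0.        ]), 'hand_eye': array([[-6.06066911e-04, -9.61911598e-01, -2.73360039e-01,
         7.26536533e+01],
       [ 9.99999782e-01, -5.11659593e-04, -4.16650081e-04,
         5.25724740e-01],
       [ 2.60913259e-04, -2.73360232e-01,  9.61911698e-01,
        -1.59496316e+02],
       [ 0.00000000e+00,  0.00000000e+00,  0.00000000e+00,
         1.00000000e+00]])}
```

View pics/scene1.png

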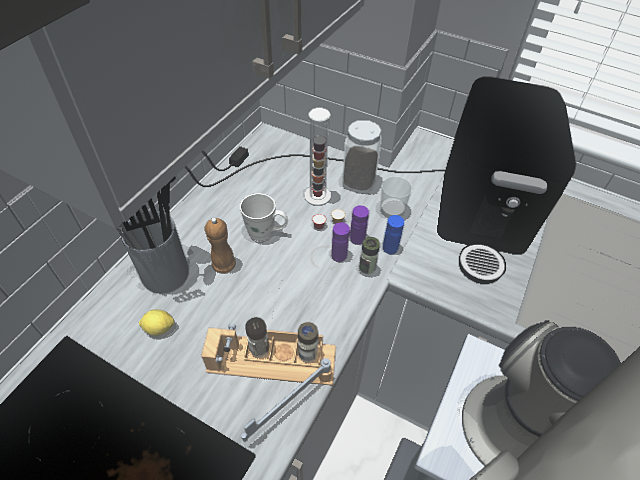

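View pics/top1.png

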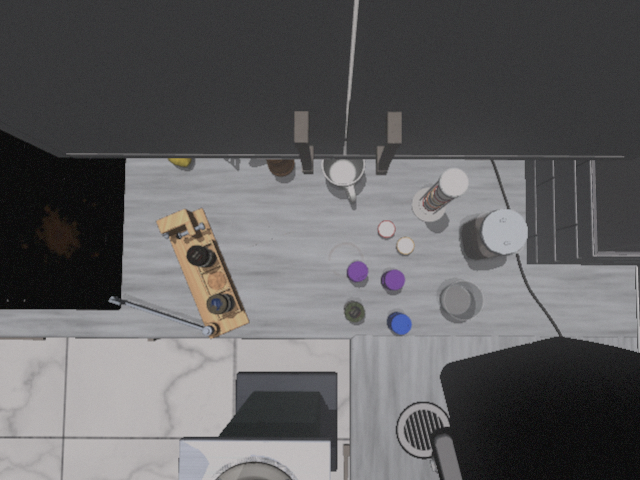

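The scene view shows the rack at about (270,355), with a jar in the bays at (257,335) and (307,340). The middle bay shows its cork at (286,351). The bar is open, running from its pin at (325,370) to its tip at (248,432). Four candidates stand loose:
- The dark-capped jar is at scene (370,255) and top (354,312).
- Two purple jars are at scene (341,242) and (359,224).
- One blue jar is at scene (393,234).

Only the first is neither blue nor purple and has a dark cap. I'll confirm it in a crop and measure.

```bash
cat > h.py <<'E'
import cv2,numpy as np
from plant import sensors, imaging
def ray(n,uv):
    c=imaging.calibration(n); K=np.array([[c["fx"],0,c["cx"]],[0,c["fy"],c["cy"]],[0,0,1]])
    p=cv2.undistortPoints(np.array([[uv]],float),K,np.array(c["D"]))[0,0]
    if n=="wrist":
        o=sensors.get_obs(); r=o["tcp_rot"]
        from scipy.spatial.transform import Rotation as Ro
        T=np.eye(4); T[:3,:3]=Ro.from_euler("xyz",r).as_matrix(); T[:3,3]=o["tool_pos"]; M=T@c["hand_eye"]
    else: M=np.linalg.inv(np.array(c["world_to_cam"]))
    d=M[:3,:3]@np.array([p[0],p[1],1]); return M[:3,3],d/np.linalg.norm(d)
def plane(n,uv,z):
    o,d=ray(n,uv); return o+d*(z-o[2])/d[2]
def tri(a,b):
    (o1,d1),(o2,d2)=a,b
    A=np.stack([d1,-d2],1); s=np.linalg.lstsq(A,o2-o1,rcond=None)[0]
    p,q=o1+s[0]*d1,o2+s[1]*d2; return (p+q)/2,np.linalg.norm(p-q)
E
python3 - <<'E'
import cv2,numpy as np
s=cv2.imread("pics/scene1.png");t=cv2.imread("pics/top1.png")
z=lambda a,x,y,w,h,W,H:cv2.resize(a[y:y+h,x:x+w],(W,H),interpolation=cv2.INTER_CUBIC)
a=z(s,310,190,100,100,400,300*4//3)[:300*4//3]
o=np.vstack([np.hstack([z(s,310,190,120,90,400,300),z(t,310,250,120,90,400,300)]),np.hstack([z(s,195,310,160,120,400,300),z(t,105,200,160,150,400,300)])])
cv2.imwrite("pics/c1.png",o)
E
```

```text
(no output)
```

View pics/c1.png

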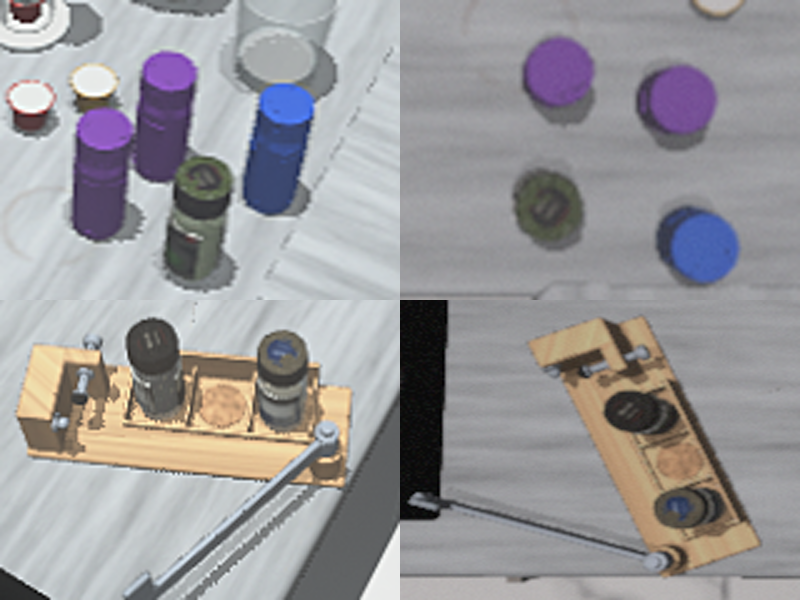

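The crop confirms the target: the olive jar with the dark cap at crop (203,210) is the only one that is neither blue nor purple. Its cap centre is at scene (371,243) and top (354,311). Next I triangulate.

Run:
```python
from h import *
P=dict(jar=((371.2,242.8),(354.1,310.9),105),cork=((284.2,352),(217.4,280),9),pin=((325.8,362.8),(207.4,331.5),72),tab=((250.6,424.8),(114.6,300),100),near=((308.2,328),(217,302.5),113),far=((255.8,324),(196.2,254.5),113),purpA=((341,229),(357.8,271),105),blue=((395.7,221),(400,323),105))
R={}
for k,(s,t,z) in P.items():
    p,e=tri(ray("scene",s),ray("top",t)); R[k]=p
    print(k,p.round(),round(e,1),"planes",plane("scene",s,z)[:2].round(),plane("top",t,z)[:2].round(), "reach",round(np.hypot(*p[:2])))
d=lambda a,b:(R[b]-R[a])[:2]
for a,b in [("near","far"),("pin","cork"),("pin","tab")]:
    v=d(a,b);print(a,b,np.linalg.norm(v).round(1),np.degrees(np.arctan2(v[1],v[0])).round(1))
```

```text
jar [ 424. -204.  104.] 2.2 planes [ 422. -204.] [ 425. -204.] reach 470
cork [484.  85.   5.] 1.1 planes [483.  86.] [485.  84.] reach 492
pin [381.  91.  70.] 1.3 planes [381.  92.] [381.  90.] reach 392
tab [441. 271.  91.] 5.4 planes [436. 272.] [443. 268.] reach 517
near [439.  63. 116.] 2.4 planes [438.  61.] [440.  64.] reach 443
far [532. 105. 116.] 1.4 planes [533. 104.] [533. 106.] reach 543
purpA [ 503. -211.  100.] 0.0 planes [ 501. -207.] [ 503. -211.] reach 545
blue [ 400. -294.  104.] 2.4 planes [ 399. -294.] [ 402. -294.] reach 497
near far 103.1 24.5
pin cork 103.5 -3.1
pin tab 189.7 71.7
```

arm_command(
  increments=[0,-336,-147,0,-43,0,-336,-147,0,-43,0,-336,-147,0,-43,0,-336,-147,0,-43,0,-336,-147,0,-43,0,-336,-147,0,-43,0,-336,-147,0,-43,0,-467,-582,0,-43,0,-467,-582,0,-43,0,-467,-582,0,-43,0,-467,-582,0,-43,0,-467,-582,0,-43,0,-467,-582,0,-43,0,-467,-582,0,-43,0,-467,-582,0,-43,0,-467,-582,0,-43,0,-467,-582,0,-43,0,-467,-582,0,-43,0,-467,-582,0,-43,0,-467,-582,0,-43],
)

```text
time: 2.6
tool_pos: [423.7, -204.2, 226.8]
tcp_rot: [-3.142, 0.0, -2.719]
contact_force: [0.1, -0.3, 0.3]
grip_width: 92.0
```

Run:
```python
from h import *
o=sensors.get_obs(); print(o["time"],o["tool_pos"],np.degrees(o["tcp_rot"]),o["contact_force"],o["joint_positions"])
cv2.imwrite("pics/w1.png",imaging.capture("wrist"))
from scipy.spatial.transform import Rotation as Ro
c=imaging.calibration("wrist")
T=np.eye(4);T[:3,:3]=Ro.from_euler("xyz",o["tcp_rot"]).as_matrix();T[:3,3]=o["tool_pos"];M=np.linalg.inv(T@c["hand_eye"])
q=M[:3]@np.array([424,-204,105,1]);print("expected cap px",c["fx"]*q[0]/q[2]+c["cx"],c["fy"]*q[1]/q[2]+c["cy"])
```

```text
2.6 [ 423.7219517  -204.19047185  226.81267034] [-1.79994729e+02  1.10078671e-02 -1.55784223e+02] [ 0.12711681 -0.34152998  0.28356538] [-6.12295187e-01  2.41805200e-01  1.66621766e+00  1.25291148e-04
  1.23339260e+00 -2.60577801e+00]
expected cap px 323.1148466709192 229.28600379944007
```

View pics/w1.png

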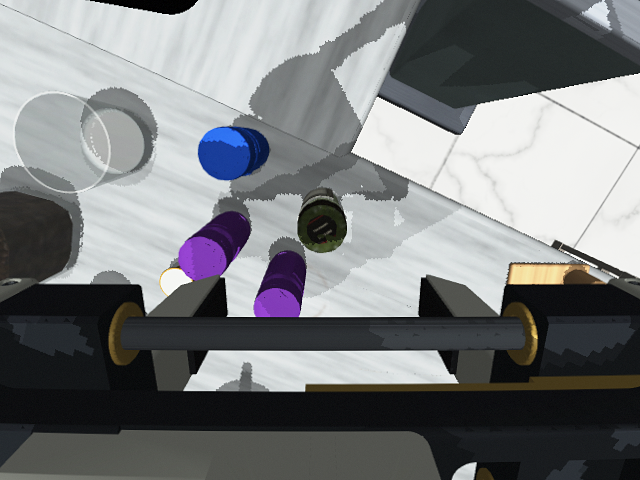

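The wrist view shows the olive cap at (322,228), against a predicted (323,229), so the estimate holds. I descend and grip.

arm_command(
  increments=[0,0,0,50,0,0,0,0,100,0,0,0,0,140,0,0,0,0,160,0,0,0,0,174,0,0,0,0,174,0,0,0,0,174,0,0.3,0,0,174,0,0.5,0,0,174,0,0.7,0,0,174,0,1,0,0,174,0,1,0,0,174,0,1,0,0,174,0,1,0,0,174,0,1,0,0,174,0,1,0,0,174,0],
)

```text
time: 4.65
tool_pos: [423.6, -204.7, 52.6]
tcp_rot: [3.141, 0.0, -2.72]
contact_force: [0.2, 0.0, -1.0]
grip_width: 40.6
```

arm_command(
  increments=[1,0,0,-20,0,1,0,0,-60,0,1,0,0,-110,0,1,0,0,-150,0,1,0,0,-150,0,1,-40,40,-150,0,1,-80,80,-150,0,1,-120,120,-150,0,1,-160,160,-150,0,1,-195,195,-150,0,1,-220,222,-150,0,1,-234,239,-150,0,1,-234,239,-150,0,1,-234,239,-150,0,1,-234,239,-150,0,1,-234,239,-150,0],
)

```text
time: 6.65
tool_pos: [539.2, 108.4, 202.7]
tcp_rot: [-3.142, 0.0, -2.721]
contact_force: [0.4, 1.4, -0.7]
grip_width: 40.3
```

Run:
```python
from h import *
o=sensors.get_obs(); print(o["time"],o["tool_pos"],np.degrees(o["tcp_rot"]),o["contact_force"],o["joint_positions"],o["grip_width"])
cv2.imwrite("pics/w2.png",imaging.capture("wrist"))
```

```text
6.65 [539.18885261 108.36941501 202.74536857] [-1.79999182e+02  4.22600535e-03 -1.55903211e+02] [ 0.41854879  1.40238882 -0.66651028] [ 5.89689868e-02  4.07261056e-01  1.49316734e+00  1.34727659e-05
  1.24109022e+00 -1.93240002e+00] 40.34243039310103
```

View pics/w2.png

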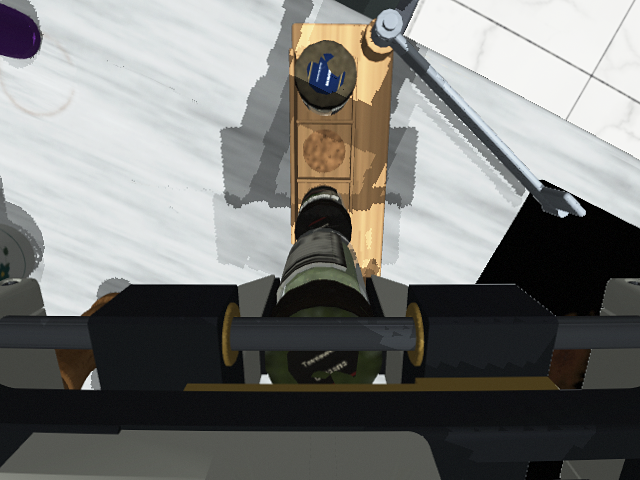

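The wrist view shows the cork at (325,150), the near jar's cap at (325,76), the pin head at (389,25) and the bar's tab near (560,205). The held jar hangs upright.

Run:
```python
from h import *
for n,uv,z in [("cork",(325,150),9),("near",(325,76),113),("pinhead",(389,25),72),("tabtop",(562,205),100),("backwallA",(293,25),48),("backwallB",(293,200),48),("frontA",(391,50),15),("frontB",(378,275),15),("divA l",(297,122),28),("divA r",(352,122),28)]:
    print(n,plane("wrist",uv,z).round(1))
i=cv2.imread("pics/w2.png")[120:180,296:353]
h=cv2.cvtColor(i,cv2.COLOR_BGR2HSV); print(h[30,28],h[12,5],h[30,50])
```

```text
cork [484.8  86.3   9. ]
near [439.3  65.2 113. ]
pinhead [383.5  90.9  72. ]
tabtop [445.6 260.9 100. ]
backwallA [406.7  23.7  48. ]
backwallB [533.9  77.3  48. ]
frontA [383.  103.8  15. ]
frontB [576.3 187.   15. ]
divA l [472.2  53.5  28. ]
divA r [452.5  97.7  28. ]
[ 14 132 126] [ 16 119 176] [ 17 115 182]
```

Both views agree: the cork is at (484.7, 86), the pin at (382.5, 91) and the rack yaw is about 23.1°. I move over the bay and go down partway, with a force check.

arm_command(
  increments=[1,25,1,0,1,1,50,2,0,1,1,59,2,0,1,1,59,2,0,1,1,59,2,0,1,1,59,2,30,1,1,59,2,60,1,1,59,2,80,1,1,59,2,95,1,1,59,2,105,1,1,59,2,113,1,1,59,2,120,1,1,59,2,127,1,1,59,2,127,1,1,59,2,127,1],
)

```text
time: 8.57
tool_pos: [484.8, 86.8, 75.9]
tcp_rot: [-3.141, 0.001, -2.737]
contact_force: [0.4, -0.4, -0.9]
grip_width: 40.6
```

arm_command(
  increments=[1,0,0,4,0,1,0,0,8,0,1,0,0,11,0,1,0,0,13,0,1,0,0,14,0,1,0,0,14,0],
)

```text
time: 9.32
tool_pos: [484.6, 86.8, 61.7]
tcp_rot: [3.142, -0.0, -2.737]
contact_force: [0.1, 0.5, -1.8]
grip_width: 40.3
```

arm_command(
  increments=[1,0,0,0.7,0,1,0,0,1.2,0,1,0,0,1.2,0],
)

```text
time: 9.7
tool_pos: [484.7, 86.8, 60.7]
tcp_rot: [-3.142, 0.0, -2.737]
contact_force: [-0.3, -0.3, 0.7]
grip_width: 40.5
```

arm_command(
  increments=[0.5,0,0,0.3,0,0.4,0,0,0.3,0,0.3,0,0,0.3,0,0.25,0,0,0.3,0,0.25,0,0,0.3,0,0.25,0,0,0.3,0],
)

```text
time: 10.45
tool_pos: [484.6, 86.8, 60.2]
tcp_rot: [3.142, 0.0, -2.737]
contact_force: [0.3, -0.3, -0.4]
grip_width: 68.9
```

arm_command(
  increments=[0.25,0,0,-15,0,0.25,0,0,-40,0,0.25,0,0,-90,0,0.25,0,0,-145,0,0.25,-30,0,-155,0,0.25,-60,0,-155,0,0.25,-60,0,-155,0,0.25,-60,0,-155,0,0.25,-60,0,-155,0],
)

```text
time: 11.58
tool_pos: [538.9, 110.1, 215.4]
tcp_rot: [3.141, -0.0, -2.737]
contact_force: [-0.4, -0.3, 0.9]
grip_width: 68.9
```

Run:
```python
from h import *
o=sensors.get_obs(); print(o["time"],o["tool_pos"],np.degrees(o["tcp_rot"]))
w=imaging.capture("wrist");t=imaging.capture("top");s=imaging.capture("scene")
for n,a in zip("wts",(w,t,s)): cv2.imwrite(f"pics/{n}3.png",a)
z=lambda a,x,y,w,h,W,H:cv2.resize(a[y:y+h,x:x+w],(W,H),interpolation=cv2.INTER_CUBIC)
cv2.imwrite("pics/c3.png",np.vstack([np.hstack([z(w,240,0,160,120,400,300),z(w,240,90,200,150,400,300)]),np.hstack([z(s,195,310,160,120,400,300),z(t,105,200,160,120,400,300)])]))
```

```text
11.575 [538.94170298 110.11413081 215.39955362] [ 1.79991058e+02 -2.86158723e-02 -1.56847122e+02]
```

View pics/c3.png

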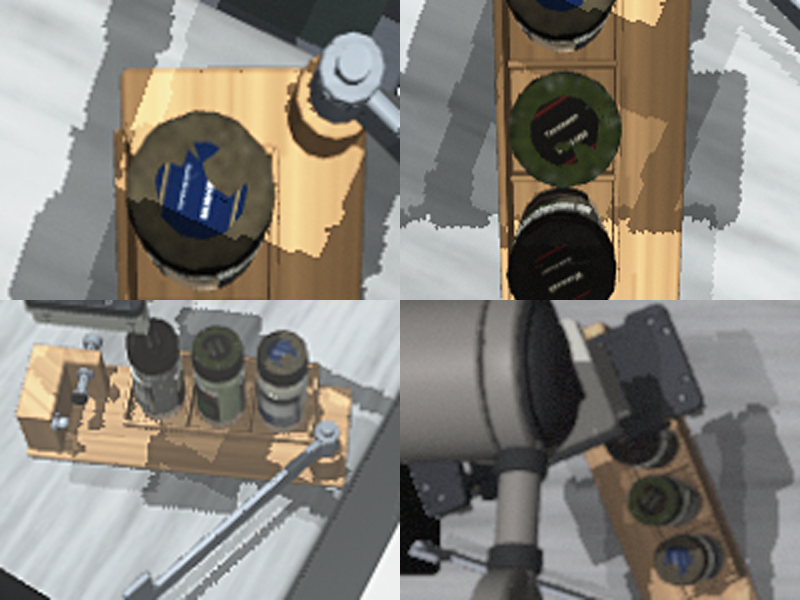

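The jar stands upright in the middle bay, with its cap at wrist pixel (323,153). Next I check its position, close the fingers and go to the outer side of the tab.

Run:
```python
from h import *
print("cap",plane("wrist",(323,153.5),113).round(1))
```

```text
cap [484.3  86.7 113. ]
```

arm_command(
  increments=[1,14,53,0,-10,1,28,106,0,-20,1,42,159,0,-30,1,56,212,0,-40,1,56,212,0,-46.5,1,56,212,0,-46.5,1,56,212,0,-46.5,1,56,212,40,-46.5,1,56,212,80,-46.5,1,56,212,110,-46.5,1,56,212,130,-46.5,1,56,212,135,-46.5,1,56,212,135,-46.5,1,56,212,135,-46.5,1,56,212,135,-46.5],
)

```text
time: 13.6
tool_pos: [405.3, 283.5, 81.0]
tcp_rot: [-3.141, 0.001, -1.926]
contact_force: [0.1, 0.2, 0.2]
grip_width: 0.7
```

```bash
cat >> h.py <<'E'
def avg(n=8):
    F=[]
    for _ in range(n): F.append(sensors.get_obs()["contact_force"]); img=imaging.capture("wrist")
    o=sensors.get_obs(); print("t",o["time"],"pos",o["tool_pos"].round(2),"yaw",np.degrees(o["tcp_rot"][2]).round(2),"F",np.mean(F,0).round(2),"sd",np.std(F,0).round(2)); return np.mean(F,0),img
E
python3 - <<'E'
from h import *
f,i=avg(); cv2.imwrite("pics/w4.png",i)
E
```

```text
t 14.0 pos [404.88 283.33  80.28] yaw -110.34 F [-0.02  0.09  0.03] sd [0.33 0.48 0.34]
```

View pics/w4.png

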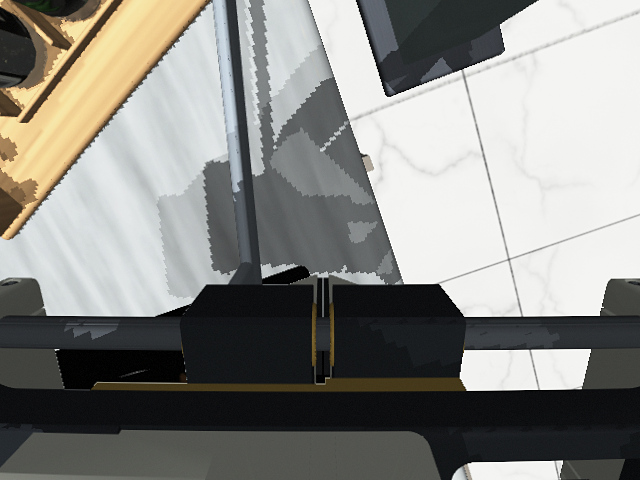

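The bar runs from (228,10) to (250,270), on the tool's -y side of the shut fingers, as planned.

Run:
```python
from h import *
pin=np.array([382.6,91.]); t=sensors.get_obs(); 
a=plane("wrist",(226,10),69)[:2];b=plane("wrist",(249,265),69)[:2];print(a,b)
ang=np.degrees(np.arctan2(*(b-a)[::-1]));ang2=np.degrees(np.arctan2(*(b-pin)[::-1]));print(ang,ang2,np.linalg.norm(b-pin))
for w in (ang,ang2):
    u=np.array([np.cos(np.radians(w)),np.sin(np.radians(w))]);n=np.array([-u[1],u[0]]);d=t["tool_pos"][:2]-pin;print("r,off",d@u,d@n)
```

```text
[400.65964719 152.55130001] [436.72411319 260.45471837]
71.51887059492952 72.28643328347367 177.88850779957028
r,off 189.4738375160574 39.834633518416275
r,off 189.9904642562665 37.29284947944003
```

```bash
cat >> h.py <<'E'
PIN=np.array([382.6,91.]); YAW=23.1
def arc(ws,c,r=188,hand=1):
    o=sensors.get_obs(); y=np.degrees(o["tcp_rot"][2]); p=o["tool_pos"][:2]
    ex=np.array([np.cos(np.radians(y)),np.sin(np.radians(y))]);ey=np.array([ex[1],-ex[0]]); w0=(y+180)%360
    for w in ws:
        a=np.radians(w);u=np.array([np.cos(a),np.sin(a)]);n=np.array([-u[1],u[0]])
        d=PIN+r*u+c*n-p; print([hand,round(float(d@ex),1),round(float(d@ey),1),0,round(float(w0-w),1)],end=" ")
    print()
E
python3 -c "
from h import *
arc([69,66,62,58,54,50,46,43,40,38,37,37,37],24)"
```

```text
[1, -0.2, -24.1, 0, 0.7] [1, -1.1, -34.0, 0, 3.7] [1, -1.4, -47.2, 0, 7.7] [1, -0.9, -60.5, 0, 11.7] [1, 0.6, -73.6, 0, 15.7] [1, 3.0, -86.6, 0, 19.7] [1, 6.3, -99.4, 0, 23.7] [1, 9.3, -108.9, 0, 26.7] [1, 12.8, -118.1, 0, 29.7] [1, 15.5, -124.2, 0, 31.7] [1, 16.9, -127.2, 0, 32.7] [1, 16.9, -127.2, 0, 32.7] [1, 16.9, -127.2, 0, 32.7]
```

arm_command(
  increments=[1,0,-8,0,0,1,0,-16,0,0,1,0,-24,0,1,1,-1,-34,0,4,1,-1,-47,0,8,1,-1,-60,0,12,1,0.5,-73,0,16,1,3,-86,0,20,1,6,-99,0,24,1,9,-109,0,27,1,13,-118,0,30,1,15.5,-124,0,32,1,17,-127,0,33,1,17,-127,0,33,1,17,-127,0,33],
)

```text
time: 15.88
tool_pos: [517.9, 223.2, 80.3]
tcp_rot: [-3.141, -0.0, -2.501]
contact_force: [0.6, -0.6, -0.2]
grip_width: 0.2
```

Run:
```python
from h import *
f,i=avg(6); cv2.imwrite("pics/w5.png",i)
```

```text
t 16.175 pos [518.01 223.28  80.28] yaw -143.32 F [-0.05 -0.11 -0.08] sd [0.38 0.62 0.63]
```

View pics/w5.png

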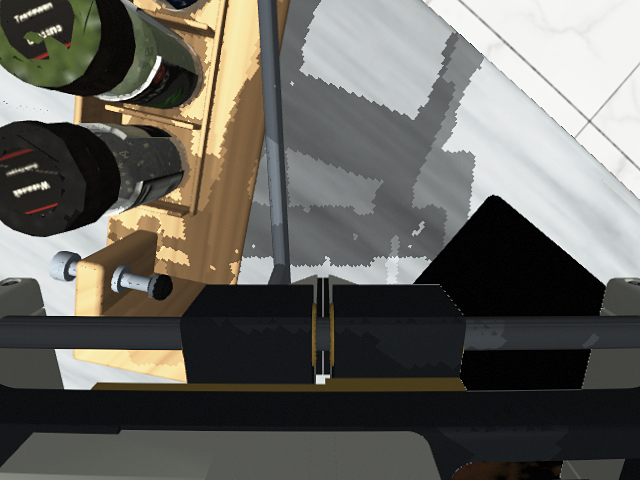

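The bar followed the fingers and now runs from (267,10) to (280,270), with the jars still upright.

Run:
```python
from h import *
t=sensors.get_obs()
a=plane("wrist",(268,10),69)[:2];b=plane("wrist",(280,265),69)[:2];c=plane("wrist",(274,140),69)[:2]
for p,q in ((a,b),(PIN,b),(PIN,c),(a,c)):
    w=np.degrees(np.arctan2(*(q-p)[::-1]));u=np.array([np.cos(np.radians(w)),np.sin(np.radians(w))]);n=np.array([-u[1],u[0]]);d=t["tool_pos"][:2]-PIN;print(w.round(2),"r,off",d@u,d@n)
arc([36,35,34,33,32,31,30,29.5,29.5],24)
```

```text
37.45 r,off 187.94101963762003 22.666948251573636
37.77 r,off 188.06157684554867 21.6439534243075
37.94 r,off 188.1251233933401 21.084481347862685
37.47 r,off 187.94926368963388 22.598488533357017
[1, -0.7, -3.4, 0, 0.7] [1, -1.0, -6.7, 0, 1.7] [1, -1.3, -10.0, 0, 2.7] [1, -1.5, -13.3, 0, 3.7] [1, -1.7, -16.6, 0, 4.7] [1, -1.8, -19.9, 0, 5.7] [1, -1.9, -23.2, 0, 6.7] [1, -1.9, -24.9, 0, 7.2] [1, -1.9, -24.9, 0, 7.2]
```

arm_command(
  increments=[1,0,-3,0,2,1,0,-6,0,4,1,0,-9,0,6,1,0,-12,0,8,1,0.5,-15,0,10,1,1,-18,0,12,1,1,-21,0,14,1,1,-23,0,14.7,1,1,-25,0,14.7,1,1,-25,0,14.7],
)

```text
time: 17.42
tool_pos: [532.2, 202.3, 80.2]
tcp_rot: [-3.141, -0.0, -2.758]
contact_force: [-0.5, -0.0, 0.1]
grip_width: 0.6
```

Run:
```python
from h import *
f,i=avg(8); d=sensors.get_obs()["tool_pos"][:2]-PIN
a=np.radians(22);print("rack-ish r,off",d@[np.cos(a),np.sin(a)],d@[-np.sin(a),np.cos(a)])
```

```text
t 17.825 pos [532.15 202.56  80.2 ] yaw -158.04 F [ 0.13 -0.21  0.3 ] sd [0.49 0.5  0.49]
rack-ish r,off 180.44795619465205 47.410435525191765
```

arm_command(
  increments=[1,-1,-1,0,0,1,-2,-2,0,0,1,-3,-3,0,0,1,-4,-4,0,0,1,-5,-5,0,0,1,-5,-5,0,0],
)

```text
time: 18.58
tool_pos: [538.9, 199.7, 80.2]
tcp_rot: [-3.142, 0.0, -2.758]
contact_force: [0.3, 0.8, -0.4]
grip_width: 0.4
```

arm_command(
  increments=[1,0,-0.5,0,0,1,0,-1,0,0,1,0,-1.5,0,0,1,0,-2,0,0],
)

```text
time: 19.08
tool_pos: [539.6, 197.9, 80.3]
tcp_rot: [3.142, 0.0, -2.758]
contact_force: [-0.3, 0.4, 0.1]
grip_width: 0.5
```

arm_command(
  increments=[1,0,-0.5,0,0,1,0,-1,0,0],
)

```text
time: 19.32
tool_pos: [539.9, 197.0, 80.3]
tcp_rot: [3.142, 0.0, -2.758]
contact_force: [-0.1, 0.8, -0.1]
grip_width: 0.4
```

arm_command(
  increments=[1,0,-0.5,0,0,1,0,-1,0,0],
)

```text
time: 19.58
tool_pos: [540.2, 196.1, 80.2]
tcp_rot: [3.142, 0.0, -2.758]
contact_force: [-0.2, 1.4, 0.4]
grip_width: 0.6
```

arm_command(
  increments=[1,0,-0.5,0,0,1,0,-1,0,0],
)

```text
time: 19.82
tool_pos: [540.6, 195.1, 80.2]
tcp_rot: [3.142, 0.0, -2.758]
contact_force: [-0.2, 1.0, -0.2]
grip_width: 0.2
```

arm_command(
  increments=[1,0,-0.5,0,0,1,0,-1,0,0],
)

```text
time: 20.08
tool_pos: [540.9, 194.5, 80.3]
tcp_rot: [3.141, 0.0, -2.758]
contact_force: [-0.7, 3.8, -0.7]
grip_width: 0.6
```

arm_command(
  increments=[1,0,-0.5,0,0,1,0,-1,0,0],
)

```text
time: 20.32
tool_pos: [541.1, 194.0, 80.3]
tcp_rot: [3.14, 0.0, -2.758]
contact_force: [-0.1, 7.3, -0.0]
grip_width: 0.7
```

arm_command(
  increments=[1,0,-0.5,0,0,1,0,-1,0,0],
)

```text
time: 20.58
tool_pos: [541.3, 193.7, 80.2]
tcp_rot: [3.14, 0.0, -2.758]
contact_force: [-0.8, 5.0, -0.1]
grip_width: 0.3
```

arm_command(
  increments=[1,0,-0.5,0,0,1,0,-1,0,0],
)

```text
time: 20.82
tool_pos: [541.8, 192.6, 80.3]
tcp_rot: [3.14, 0.001, -2.758]
contact_force: [-1.5, 9.2, 0.0]
grip_width: 0.6
```

arm_command(
  increments=[1,0,-0.3,0,0,1,0,-0.5,0,0],
)

```text
time: 21.08
tool_pos: [541.8, 192.5, 80.3]
tcp_rot: [3.139, 0.001, -2.758]
contact_force: [-0.6, 10.3, 0.3]
grip_width: 0.5
```

arm_command(
  increments=[1,0,-0.3,0,0,1,0,-0.5,0,0],
)

```text
time: 21.32
tool_pos: [541.9, 192.4, 80.3]
tcp_rot: [3.139, 0.001, -2.758]
contact_force: [-3.2, 10.7, 1.1]
grip_width: 0.3
```

Run:
```python
from h import *
f,i=avg(4); s=imaging.capture("scene"); cv2.imwrite("pics/w6.png",i)
z=lambda a,x,y,w,h,W,H:cv2.resize(a[y:y+h,x:x+w],(W,H),interpolation=cv2.INTER_CUBIC)
cv2.imwrite("pics/c6.png",np.vstack([i[0:300],np.hstack([z(s,185,300,160,150,320,300),z(i,180,200,160,150,320,300)])]))
```

```text
t 21.525 pos [541.91 192.43  80.28] yaw -158.02 F [-2.4  10.65  0.39] sd [0.47 0.51 0.5 ]
```

View pics/c6.png

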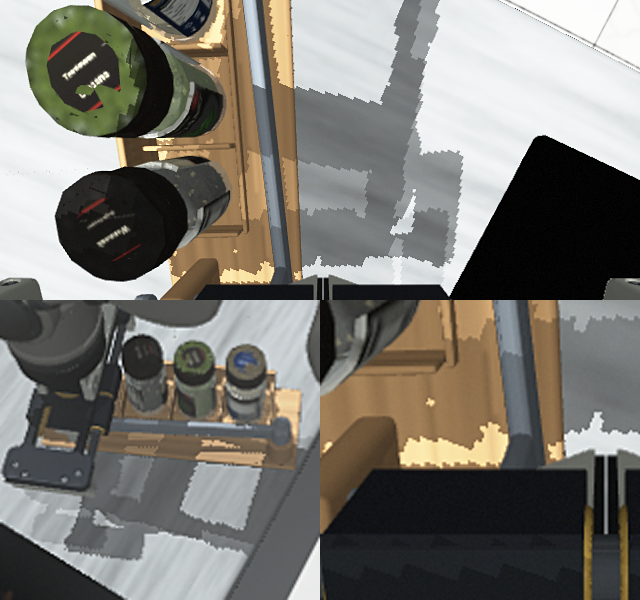

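Run:
```python
from h import *
i=cv2.imread("pics/w6.png")
def ang(p,q,z):
    a,b=plane("wrist",p,z),plane("wrist",q,z); return np.degrees(np.arctan2((b-a)[1],(b-a)[0])).round(2)
g=cv2.GaussianBlur(i,(3,3),0); hsv=cv2.cvtColor(g,cv2.COLOR_BGR2HSV)
# bar = low saturation/blueish run between wood pixels
L=[];Rr=[];E=[]
for v in range(20,260,6):
    row=hsv[v,225:315]; wood=(row[:,0]<25)&(row[:,1]>70)
    idx=np.where(~wood[:60+0])[0]; idx=[k for k in idx if 15<k+225-240+15<60]
    runs=np.split(np.array(idx),np.where(np.diff(idx)!=1)[0]+1) if len(idx) else []
    runs=[r for r in runs if len(r)>6]
    if runs:
        r=runs[0]; L.append((v,225+r[0])); Rr.append((v,225+r[-1]))
    w=np.where(wood)[0]
    if len(w): E.append((v,225+w[-1]))
for nm,Q,z in (("L",L,69),("R",Rr,69),("edge",E,8),("edge15",E,15)):
    Q=np.array(Q); k=np.polyfit(Q[:,0],Q[:,1],1)
    for _ in range(3):
        r=Q[:,1]-np.polyval(k,Q[:,0]); m=abs(r)<max(1.5,np.std(r)); k=np.polyfit(Q[m,0],Q[m,1],1)
    print(nm,m.sum(),len(Q),k.round(3),"angle",ang((np.polyval(k,20),20),(np.polyval(k,260),260),z))
```

```text
L 40 40 [1.21000e-01 2.42098e+02] angle 26.5
R 35 40 [1.0600e-01 2.6138e+02] angle 26.33
edge 40 40 [4.30000e-02 2.89178e+02] angle 23.37
edge15 40 40 [4.30000e-02 2.89178e+02] angle 23.37
```

The bar is at 26.4° against 23.4° for the rack, so at about 0.053 rad it is still on the catch and not at the stop. I push on gently.

arm_command(
  increments=[1,0,-0.2,0,0,1,0,-0.4,0,0],
)

```text
time: 21.82
tool_pos: [542.7, 190.7, 80.3]
tcp_rot: [3.141, 0.001, -2.758]
contact_force: [0.9, 5.4, -0.1]
grip_width: 0.4
```

arm_command(
  increments=[1,0,-0.2,0,0,1,0,-0.4,0,0],
)

```text
time: 22.08
tool_pos: [542.9, 190.4, 80.3]
tcp_rot: [3.141, 0.001, -2.758]
contact_force: [0.2, 7.6, -0.6]
grip_width: 0.6
```

arm_command(
  increments=[1,0,-0.2,0,0,1,0,-0.4,0,0],
)

```text
time: 22.32
tool_pos: [543.0, 190.2, 80.3]
tcp_rot: [3.14, 0.001, -2.758]
contact_force: [1.0, 2.0, 0.2]
grip_width: 0.4
```

arm_command(
  increments=[1,0,-0.2,0,0,1,0,-0.4,0,0],
)

```text
time: 22.58
tool_pos: [543.2, 188.7, 80.3]
tcp_rot: [-3.141, 0.0, -2.759]
contact_force: [-0.8, 3.3, 0.5]
grip_width: 0.7
```

arm_command(
  increments=[1,0,-0.2,0,0,1,0,-0.4,0,0],
)

```text
time: 22.82
tool_pos: [543.0, 188.2, 80.1]
tcp_rot: [-3.141, -0.001, -2.758]
contact_force: [-0.5, 0.4, -0.1]
grip_width: 0.6
```

arm_command(
  increments=[1,0,-0.3,0,0,1,0,-0.6,0,0,1,0,-0.9,0,0,1,0,-0.9,0,0],
)

```text
time: 23.32
tool_pos: [543.6, 187.8, 80.2]
tcp_rot: [3.142, 0.0, -2.758]
contact_force: [0.2, -0.6, 0.2]
grip_width: 0.2
```

arm_command(
  increments=[1,0,-0.3,0,0,1,0,-0.6,0,0,1,0,-0.6,0,0],
)

```text
time: 23.7
tool_pos: [543.7, 187.3, 80.2]
tcp_rot: [3.142, 0.0, -2.758]
contact_force: [-0.3, -0.8, 0.6]
grip_width: 0.7
```

arm_command(
  increments=[1,0,-0.3,0,0,1,0,-0.6,0,0,1,0,-0.6,0,0],
)

```text
time: 24.08
tool_pos: [544.0, 186.7, 80.3]
tcp_rot: [3.142, 0.0, -2.758]
contact_force: [1.3, 0.2, 0.2]
grip_width: 0.3
```

arm_command(
  increments=[1,0,-0.3,0,0,1,0,-0.6,0,0,1,0,-0.6,0,0],
)

```text
time: 24.45
tool_pos: [544.2, 186.1, 80.2]
tcp_rot: [3.142, 0.0, -2.758]
contact_force: [-0.3, 0.1, -0.5]
grip_width: 0.6
```

arm_command(
  increments=[1,0,-0.4,0,0,1,0,-0.8,0,0,1,0,-1.2,0,0,1,0,-1.2,0,0],
)

```text
time: 24.95
tool_pos: [544.7, 185.0, 80.2]
tcp_rot: [3.142, 0.0, -2.758]
contact_force: [-0.8, -0.5, 0.4]
grip_width: 0.4
```

arm_command(
  increments=[1,0,-0.4,0,0,1,0,-0.8,0,0,1,0,-1.2,0,0,1,0,-1.2,0,0],
)

```text
time: 25.45
tool_pos: [545.1, 183.9, 80.2]
tcp_rot: [3.142, 0.0, -2.758]
contact_force: [0.1, 0.1, 0.3]
grip_width: 0.6
```

arm_command(
  increments=[1,0,-0.4,0,0,1,0,-0.8,0,0,1,0,-1.2,0,0,1,0,-1.2,0,0],
)

```text
time: 25.95
tool_pos: [545.5, 182.9, 80.2]
tcp_rot: [3.141, 0.0, -2.758]
contact_force: [-0.2, 0.7, 0.1]
grip_width: 0.3
```

arm_command(
  increments=[1,0,-0.3,0,0,1,0,-0.6,0,0,1,0,-0.9,0,0,1,0,-0.9,0,0],
)

```text
time: 26.45
tool_pos: [545.9, 182.0, 80.3]
tcp_rot: [3.142, 0.0, -2.758]
contact_force: [0.6, 0.4, -0.3]
grip_width: 0.3
```

arm_command(
  increments=[1,0,-0.3,0,0,1,0,-0.6,0,0,1,0,-0.9,0,0,1,0,-0.9,0,0],
)

```text
time: 26.95
tool_pos: [546.3, 181.1, 80.2]
tcp_rot: [3.142, 0.0, -2.758]
contact_force: [0.5, 0.4, -0.7]
grip_width: 0.6
```

arm_command(
  increments=[1,0,-0.3,0,0,1,0,-0.6,0,0,1,0,-0.9,0,0,1,0,-0.9,0,0],
)

```text
time: 27.45
tool_pos: [546.6, 180.3, 80.2]
tcp_rot: [3.142, 0.0, -2.758]
contact_force: [0.3, 0.8, -0.7]
grip_width: 0.6
```

arm_command(
  increments=[1,0,-0.3,0,0,1,0,-0.6,0,0,1,0,-0.9,0,0,1,0,-0.9,0,0],
)

```text
time: 27.95
tool_pos: [546.9, 179.5, 80.2]
tcp_rot: [3.142, 0.0, -2.758]
contact_force: [0.3, 0.4, -0.6]
grip_width: 0.1
```

arm_command(
  increments=[1,0,-0.3,0,0,1,0,-0.6,0,0,1,0,-0.9,0,0,1,0,-0.9,0,0],
)

```text
time: 28.45
tool_pos: [547.2, 178.6, 80.2]
tcp_rot: [3.142, 0.0, -2.758]
contact_force: [-0.5, 0.5, -0.3]
grip_width: 0.5
```

arm_command(
  increments=[1,0,-0.3,0,0,1,0,-0.6,0,0,1,0,-0.9,0,0,1,0,-0.9,0,0],
)

```text
time: 28.95
tool_pos: [547.5, 177.8, 80.2]
tcp_rot: [3.142, -0.0, -2.758]
contact_force: [0.3, 1.4, -0.3]
grip_width: 0.1
```

arm_command(
  increments=[1,0,-0.3,0,0,1,0,-0.6,0,0,1,0,-0.9,0,0,1,0,-0.9,0,0],
)

```text
time: 29.45
tool_pos: [547.9, 176.9, 80.2]
tcp_rot: [3.142, 0.0, -2.758]
contact_force: [0.1, 1.1, 0.4]
grip_width: 0.6
```

arm_command(
  increments=[1,0,-0.3,0,0,1,0,-0.6,0,0,1,0,-0.9,0,0,1,0,-0.9,0,0],
)

```text
time: 29.95
tool_pos: [548.2, 176.4, 80.2]
tcp_rot: [3.141, 0.0, -2.758]
contact_force: [-1.2, 3.4, -0.6]
grip_width: 0.1
```

arm_command(
  increments=[1,0,-0.3,0,0,1,0,-0.6,0,0,1,0,-0.9,0,0,1,0,-0.9,0,0],
)

```text
time: 30.45
tool_pos: [548.3, 176.0, 80.2]
tcp_rot: [3.14, 0.0, -2.758]
contact_force: [-2.0, 6.2, 0.8]
grip_width: 0.6
```

arm_command(
  increments=[1,0,-0.4,0,0,1,0,-0.8,0,0,1,0,-1.2,0,0,1,0,-1.5,0,0],
)

```text
time: 30.95
tool_pos: [548.5, 175.6, 80.3]
tcp_rot: [3.139, 0.0, -2.758]
contact_force: [-2.1, 10.5, 0.9]
grip_width: 0.2
```

Run:
```python
from h import *
f,i=avg(5); a=np.radians(22); print("Fn",f[:2]@[-np.sin(a),np.cos(a)]); cv2.imwrite("pics/w7.png",i)
```

```text
t 31.2 pos [548.47 175.58  80.24] yaw -158.04 F [-2.25 10.34  0.9 ] sd [0.57 0.6  0.2 ]
Fn 10.430392700910996
```

arm_command(
  increments=[1,0,-0.3,0,0,1,0,-0.6,0,0,1,0,-0.8,0,0,1,0,-0.8,0,0,1,0,-0.8,0,0],
)

```text
time: 31.82
tool_pos: [548.5, 175.4, 80.2]
tcp_rot: [3.138, 0.0, -2.758]
contact_force: [-3.9, 12.8, 0.4]
grip_width: 0.3
```

Run:
```python
from h import *
f,i=avg(20); a=np.radians(22); print("Fn",f[:2]@[-np.sin(a),np.cos(a)]); cv2.imwrite("pics/w8.png",i)
```

```text
t 32.825 pos [548.57 175.39  80.25] yaw -158.03 F [-3.24 12.68  1.21] sd [0.45 0.32 0.57]
Fn 12.968550914484288
```

View pics/w8.png

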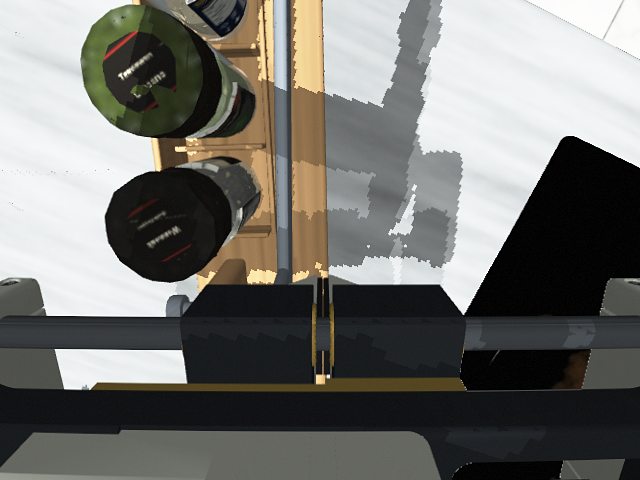

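The bar is now almost parallel to the rack edge, running from (282,10) to (284,265), and I held about 13 N at the tab for over a second. I check the bar's angle, then back off.

Run:
```python
from h import *
def ang(p,q,z):
    a,b=plane("wrist",p,z),plane("wrist",q,z); return np.degrees(np.arctan2((b-a)[1],(b-a)[0])).round(2)
print("bar",ang((281.5,10),(285,265),69),"edge",ang((322,10),(328,265),12))
```

```text
bar 21.14 edge 23.43
```

arm_command(
  increments=[1,0,1,0,0,1,0,2,0,0,1,0,3,0,0,1,0,5,0,0,1,0,10,0,0,1,0,20,0,0,1,0,35,0,0,1,0,40,-20,0,1,0,40,-70,0,1,0,40,-120,0,1,-20,40,-150,0,1,-20,40,-150,0,1,-20,40,-150,0],
)

```text
time: 34.45
tool_pos: [551.9, 218.0, 228.9]
tcp_rot: [3.141, -0.002, -2.758]
contact_force: [0.4, -0.1, -0.5]
grip_width: 0.6
```

Run:
```python
from h import *
f,w=avg(3); s=imaging.capture("scene")
cv2.imwrite("pics/w9.png",w); cv2.imwrite("pics/s9.png",s)
cv2.imwrite("pics/c9.png",np.vstack([w[:300],cv2.resize(s[170:430,150:420],(640,300))]))
```

```text
t 34.6 pos [551.96 217.68 228.72] yaw -158.03 F [ 0.38  0.1  -0.33] sd [0.23 0.24 0.12]
```

View pics/c9.png

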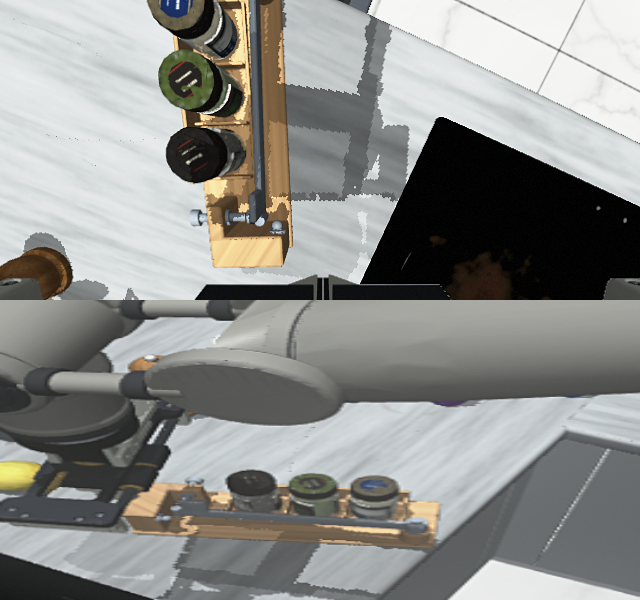

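The wrist view shows the bar's tip at (260,212), on the stop screw and behind the catch nose at (278,228). All three jars stand upright, and the arm is clear. I do a last jar check and hand in.

Run:
```python
from h import *
for n,p in (("green",(187,80)),("far",(192,155)),("near",(174,3))): print(n,plane("wrist",p,113).round(1))
a,b=plane("wrist",(255,10),69),plane("wrist",(259,185),69); print("bar",np.degrees(np.arctan2((b-a)[1],(b-a)[0])))
from plant import ticket; print(ticket.close_job())
```

```text
green [485.4  86.7 113. ]
far [534.2 105.2 113. ]
near [441.6  64.2 113. ]
bar 20.74653397701152
the job is handed in; nothing more can be done
None
```

The jar now stands in the empty middle bay, the bar is shut behind the catch, and I handed the job in at about 35 s; no verdict came back.

- **Jar:** I gripped the olive, dark-capped jar with the jaws across the row, set it on the cork and let go. The last check puts its cap within about 1 mm of the cork's centre, and it is upright. The other two jars are upright and within about 3 mm of where they were first seen, which is within measuring error.
- **Bar:** I pushed it through the catch, where the wrist force peaked near 11 N. It then moved freely until it met the rubber stop at about -0.04 to -0.05 rad. I held it there for just over 1 s at about 13 N on the tab, which I work out as roughly 11 N on the stop; the keeper force itself cannot be read.
- **Final state:** The bar stayed at about -0.04 rad after release, with its tip seen behind the catch nose. The arm is clear, with no contact force.

On the catch the bar stuck and jumped in two stages, so I checked its angle by camera (about 0.05 rad) to confirm it was not yet on the stop. I did not measure the mug, mill, tumbler or coffee jar again. The arm never went near them and no contact force suggested a touch.

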